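# Put away the spectrometer's accessories

## Robot

A 6-joint arm with a two-finger parallel gripper is mounted at the origin on the work surface. World frame = base frame: x ahead of the robot, y to its left, z up, the work surface at z = 0. Lengths are in m, angles in rad, forces in N, time in s.
With the tool pointing down it reaches from about 0.325 to 1 m from the base axis. Payload 5.1 kg.
Tool frame: the origin (TCP) lies on the mounting face of the last link; the fingertips stand 173 mm ahead of it and the grasp point (between the pads) lies 155 mm ahead of it; z points along the fingers, y is the line along which they close (so a half turn about z gives the same grasp; the last joint's range is limited). The gripper opens to 85 mm and grips with 20 to 120 N. Pads are 22 mm wide; open, the fingers measure 114 mm over their backs; the gripper's body (76 mm by 85 mm) begins 54 mm behind the grasp point. The pads swing forward as they close: fully open they stand 13 mm farther back than shut.
Start: joints at [1.019, 0.124, 1.65, -0, 1.367, -0.083], TCP at [0.294, 0.58, 0.405] pointing down, gripper open.
Joint ranges: [-2.61, 2.61], [-1.02, 2.33], [0.03, 2.71], [-1.35, 4.49], [0.32, 2.68], [-2.91, 2.91]. Speed limits (rad/s): [2.57, 2.57, 3.14, 3.14, 3.14, 3.14].

## Interface

Orientations are given as a unit quaternion [x, y, z, w].
In Python, from cell import r gives the robot as it stands.
- The arm moves only by the tool jog_arm, never from a script. Its argument "rows" is a list of rows, each a list of 4 numbers: the shift along the tool's x, y, z in m, then the turn about the tool's z in rad. A call has 1 to 20 rows; each row is the pose to reach, as a shift and turn from the pose commanded when the call began, along the tool's axes at that moment; what a row does not reach only later rows make up. A row lasts 1/12 s, in which the tool goes at most 41.7 mm and 7.16 degrees, less where a joint would pass 70% of its speed; a pose out of reach is approached as far as the arm can. A call with a gripper value outside its range is refused whole. "jaw" is the opening, from 0 (shut) to 1 (fully open), set as the call begins (left out, the last holds). The fingers move at their own pace and stop on an object; "newtons" is the grip in N (left out, the last holds). Time passes only in rows, so rows that repeat a pose let the fingers close. It gives the time, the measured TCP pose, the force, the opening and the grip force at its end, in the units of the state.
- r.get_state(): the state, without advancing time (a new reading comes with each control period).
- r.get_image(name): name is "side" or "top" or "wrist"; returns a dict with "pixels" (400x640x3 uint8, blue, green, red), "depth" (400x640 float32, m along the optical axis (not along the pixel's ray), 0 where there is no reading), "fx", "fy", "cx", "cy" (pixels), "position" and "orientation" of the camera in the world. Camera axes: x right, y up, looking along -z (the intrinsics and any distortion apply to the point x, -y, -z); pixel columns grow to the right and rows downward; lengths in m; the calibration is good to about 2 mm. The wrist camera is an equidistant fisheye: a pixel r from the principal point sees the ray r / f radians off the axis. A picture is of the moment at which its call begins.
- r.sign_off(): hands the job in; it is judged then, once.
The state is a dict: "time_s": time; "joint_positions": joint angles; "dq": joint speeds; "tau": joint torques, N m; "tcp_pos": TCP position; "orientation": TCP orientation; "force": force on the tool from outside, world axes, zero at the start; "wrist_torque": the same for the moment, N m; "grip_width": opening from 0.0 (shut) to 1.0 (fully open); "grip_force": force on a finger pad.
Only numpy, scipy, OpenCV 4.12 (cv2) and the standard library are available. Lean on these libraries where they do the work, as an engineer would, in place of code of your own. Each camera call takes 0.05 s, during which the arm holds its last target. There are 200 camera calls.

## Task

Clear the loose spectrometer accessories off the bench: stand both round lens tubes in the round dish, stand both square cuvette holders in the rectangular tray, and store the tall thin steel post upright in the canister. How far the canister is filled with packing is not known, so lower the post gently until you feel it touch bottom before letting go, and do not drop it in or ram it. Leave the small amber bottle where it stands.

Things in the scene. Friction and masses are not known exactly. Their poses are not given: they have to be found in the camera images.
- tube_a_mid (a point): Lens tube, one of two alike: a plain round aluminium cylinder standing on end, 30 mm across and 50 mm tall, with dark knurled bands and a dark blue-grey lens in its top face. The point is its centre, 25 mm above its foot; z is its long axis, up. About 70 g.
- tube_b_mid (a point): Lens tube, one of two alike: a plain round aluminium cylinder standing on end, 30 mm across and 50 mm tall, with dark knurled bands and a dark blue-grey lens in its top face. The point is its centre, 25 mm above its foot; z is its long axis, up. About 70 g.
- holder_a_mid (a point): Cuvette holder, one of two alike: a plain square aluminium block standing on end, 32 x 32 mm and 50 mm tall, with a 12.5 mm square well in its top. The point is its centre, 25 mm above its foot; x and y are square to its side faces, z up. About 100 g.
- holder_b_mid (a point): Cuvette holder, one of two alike: a plain square aluminium block standing on end, 32 x 32 mm and 50 mm tall, with a 12.5 mm square well in its top. The point is its centre, 25 mm above its foot; x and y are square to its side faces, z up. About 100 g.
- post_mid (a point): Steel post: a plain round bar standing on end, 20 mm across and 110 mm tall, the tallest and thinnest of the loose things, about 220 g. The point is its centre, 55 mm above its foot; z is its long axis, up. Once in the canister it stands 52 to 84 mm out above the rim, so grip it by its top 40 mm.
- dish: Round grey plastic dish, fixed to the bench, 130 mm across outside and 122 mm inside, 18 mm high, flat inner floor 4 mm above its underside. Origin: centre of its underside, on the bench; z up. Takes the two lens tubes side by side.
- tray: Rectangular grey plastic tray, fixed to the bench, 95 mm along its x and 160 mm along its y outside, walls 4 mm thick and 18 mm high, flat inner floor 4 mm above its underside. Origin: centre of its underside, on the bench; z up. Takes the two cuvette holders side by side along y.
- canister: Grey painted opaque round canister, open at the top, fixed to the bench, 70 mm across outside and 62 mm inside, 70 mm high. Origin: centre of its underside, on the bench; z up. A firm flat dark packing disc fills its bottom: the disc's top lies somewhere from 12 to 44 mm above the underside, different every time.
- bottle_mid (a point): Small amber glass bottle with a black cap and paper label, 32 mm across and 62 mm tall, standing among the accessories. Not to be moved. The point is its centre, 31 mm above its foot.

How it is judged:
By the outcome, as a careful person would: the job done as asked, in the order asked, and still so for the second after the job is handed in, with the robot touching nothing.
It also fails if it takes over 123 s, if anything falls off the work surface, if the arm or the gripper's body presses on something with over 40 N, if the wrist force passes 120 N, or if a joint passes its speed limit or range.

## Working session

There is one attempt and no reset: what is moved stays moved. The work goes in short steps, Python scripts to look and compute and a tool call to move; the robot and the scene stay as the last step left them, time stands still between calls to the robot, and variables do not carry over. Pictures are saved under pics/ and viewed, at most 14 in all, crops included, and the job is handed in when it is done.

Besides the shell and the picture viewer there is one more tool, called as name(argument=value, ...) on one line, values as JSON. jog_arm: Moves the arm, as the interface text tells. Its arguments: {"type":"object","properties":{"rows":{"type":"array"},"jaw":{"type":"number"},"newtons":{"type":"number"}},"required":["rows"]}

```bash
mkdir -p pics; ls; python3 - <<'E'
from cell import r
import cv2, numpy as np
s=r.get_state(); print(s)
for n in ("top","side"):
    im=r.get_image(n); cv2.imwrite(f"pics/{n}0.png",im["pixels"]); np.savez(f"pics/{n}0.npz",**im)
    print(n,im["fx"],im["fy"],im["cx"],im["cy"],im["position"],im["orientation"],[k for k in im])
E
```

```text
pics
{'time_s': 0.0, 'joint_positions': array([ 1.01939169e+00,  1.24511097e-01,  1.65165004e+00, -2.36975332e-05,
        1.36748767e+00, -8.25937431e-02]), 'dq': array([ 0.0014638 ,  0.00046637, -0.00024075,  0.00084226,  0.00094592,
        0.00105859]), 'tau': array([-2.56010608e-03, -4.23615003e+01, -3.65449154e+01, -2.56484818e-04,
        7.01578130e-03, -1.93679620e-05]), 'tcp_pos': array([0.29358406, 0.57964994, 0.40346293]), 'orientation': array([ 2.32262273e-01,  9.72652651e-01, -9.80468412e-04, -3.09444114e-04]), 'force': array([ 0.03153796,  0.0722809 , -0.56454599]), 'wrist_torque': array([ 0.05853068,  0.01923849, -0.01837707]), 'grip_force': 0.0, 'grip_width': 0.999566094698948}
top 471.15124340174833 471.15124340174833 311.04913693036616 199.71706868850472 [ 0.30829592 -0.01131681  1.240067  ] [ 0.07699973 -0.0613646  -0.69990593  0.7074158 ] ['pixels', 'depth', 'fx', 'fy', 'cx', 'cy', 'position', 'orientation']
side 417.3228292657424 417.3228292657424 324.08162871307223 195.7899640118196 [ 0.02845796 -0.65565627  0.53342134] [ 0.48783559 -0.17093526 -0.28562038  0.80698115] ['pixels', 'depth', 'fx', 'fy', 'cx', 'cy', 'position', 'orientation']
```

View pics/top0.png

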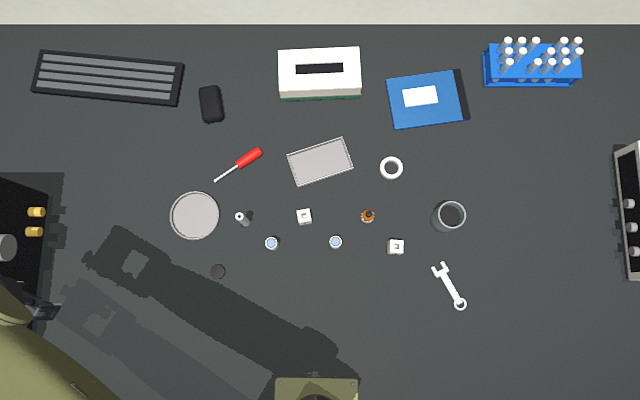

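View pics/side0.png

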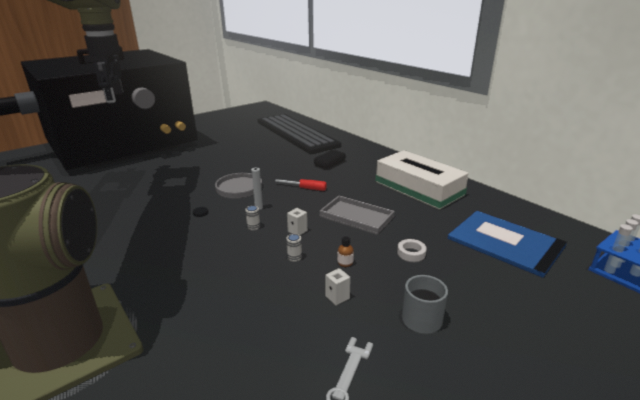

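The top view shows: dish (195,215), post (241,217), tubes (271,243) and (335,241), holders (304,216) and (396,246), bottle (368,215), canister (450,215) and tray (320,161). I'll measure each one from depth and view an enlarged crop.

```bash
cat > h.py <<'E'
import numpy as np, cv2
from scipy.spatial.transform import Rotation as R
def cloud(im):
    d=im["depth"]; v,u=np.mgrid[:400,:640]
    p=np.stack([(u-im["cx"])/im["fx"]*d,-(v-im["cy"])/im["fy"]*d,-d],-1)
    return R.from_quat(im["orientation"]).apply(p.reshape(-1,3)).reshape(400,640,3)+im["position"]
E
python3 - <<'E'
import numpy as np,cv2
from h import *
for n,c in (("top",{"dish":(195,215,28),"post":(241,217,14),"tubeA":(271,243,11),"tubeB":(335,241,11),"holdA":(304,216,13),"holdB":(396,246,13),"bottle":(368,215,12),"can":(450,215,22),"tray":(320,161,38)}),
            ("side",{"post":(257,180,15),"tubeA":(253,211,10),"tubeB":(294,240,10),"holdA":(297,215,13),"holdB":(338,278,16),"bottle":(346,245,11),"can":(425,290,26)})):
    im=dict(np.load(f"pics/{n}0.npz")); P=cloud(im)
    zb=P[300:330,540:600,2] if n=="top" else P[240:260,240:270,2]
    print(n,"bench z",np.median(zb), zb.std())
    for k,(u,v,w) in c.items():
        Q=P[v-w:v+w+1,u-w:u+w+1].reshape(-1,3); H=np.percentile(Q[:,2],98)
        th=.010 if k in("dish","tray") else H-.006
        T=Q[(Q[:,2]>th)]
        (cx,cy),(a,b),ang=cv2.minAreaRect(T[:,:2].astype(np.float32))
        print(k,"ztop %.4f"%H,"n",len(T),"mean",T.mean(0).round(4),"rect",np.round([cx,cy,a,b,ang],4))
im=cv2.imread("pics/top0.png")[125:285,160:480]
cv2.imwrite("pics/crop0.png",cv2.resize(im,None,fx=2.5,fy=2.5,interpolation=cv2.INTER_CUBIC))
E
```

```text
top bench z 5.5836175350543193e-05 0.07151140744083098
dish ztop 0.0195 n 325 mean [0.5023 0.3165 0.0541] rect [ 0.4045  0.2025  0.451   0.128  49.9199]
post ztop 0.1121 n 56 mean [0.4783 0.1749 0.1913] rect [4.00300e-01 9.55000e-02 2.81400e-01 1.88000e-02 4.60377e+01]
tubeA ztop 0.0551 n 85 mean [0.433  0.1156 0.0523] rect [4.34100e-01 1.16200e-01 2.64000e-02 2.71000e-02 6.38022e+01]
tubeB ztop 0.0539 n 96 mean [ 0.4359 -0.0458  0.0758] rect [ 3.79100e-01 -3.72000e-02  2.86000e-02  1.48000e-01  8.08673e+01]
holdA ztop 0.0537 n 116 mean [0.5025 0.0336 0.0613] rect [ 0.4135  0.0168  0.2172  0.0317 10.8796]
holdB ztop 0.0538 n 122 mean [ 0.4229 -0.1937  0.0996] rect [ 0.3816 -0.1108  0.0389  0.2441 27.3086]
bottle ztop 0.0632 n 40 mean [ 0.4891 -0.1187  0.1795] rect [ 4.1390e-01 -6.9700e-02  1.5400e-02  2.4090e-01  5.7389e+01]
can ztop 0.0712 n 155 mean [ 0.5023 -0.3289  0.0996] rect [ 0.4105 -0.1934  0.0682  0.4163 34.0019]
tray ztop 0.0189 n 402 mean [ 0.6352 -0.0077  0.0957] rect [ 0.5192 -0.0415  0.3926  0.1655 14.7174]
side bench z 0.0007968299444807703 0.030711122892767492
post ztop 0.1107 n 45 mean [3.865e-01 1.000e-04 2.036e-01] rect [ 2.57400e-01 -2.27000e-01  9.71800e-01  1.77000e-02  6.08459e+01]
tubeA ztop 0.0525 n 82 mean [0.4304 0.1143 0.0507] rect [4.31700e-01 1.16200e-01 2.83000e-02 2.81000e-02 5.85624e+01]
tubeB ztop 0.0526 n 115 mean [ 0.4252 -0.0641  0.0632] rect [ 2.30800e-01 -3.41200e-01  7.47300e-01  2.92000e-02  5.49969e+01]
holdA ztop 0.0515 n 125 mean [0.4948 0.0222 0.0575] rect [ 2.63800e-01 -2.95600e-01  8.59200e-01  4.15000e-02  5.40681e+01]
holdB ztop 0.0516 n 236 mean [ 0.4172 -0.21    0.0601] rect [ 2.42700e-01 -4.26600e-01  6.25800e-01  4.37000e-02  5.09117e+01]
bottle ztop 0.0628 n 50 mean [ 0.4873 -0.1523  0.0802] rect [ 2.74000e-01 -3.92400e-01  7.19900e-01  1.63000e-02  4.82871e+01]
can ztop 0.0710 n 385 mean [ 0.4938 -0.3443  0.0786] rect [ 0.2911 -0.4987  0.608   0.0688 37.3186]
```

View pics/crop0.png

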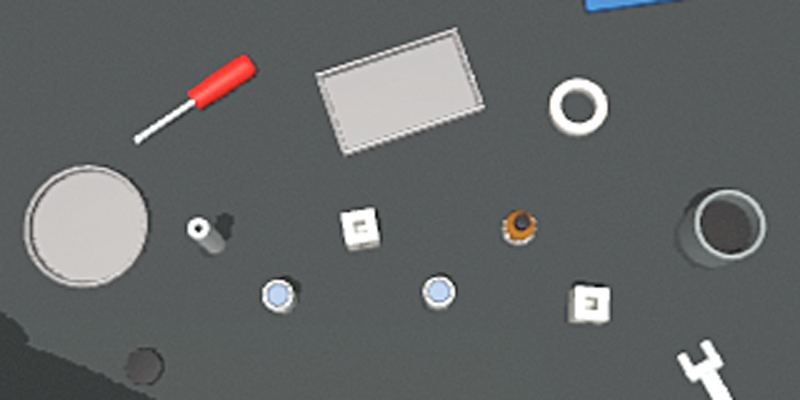

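The crop agrees with that layout. The square holders are slightly rotated. Depth dropouts threw off the fits, so I'll redo them with invalid pixels filtered out.

```bash
cat > m.py <<'E'
import numpy as np,cv2
from h import *
Z={"dish":.018,"tray":.018,"post":.11,"can":.07,"bottle":.062}
def meas(im,c):
    P=cloud(im)
    for k,(u,v,w) in c.items():
        Q=P[v-w:v+w+1,u-w:u+w+1].reshape(-1,3); h=Z.get(k,.05)
        T=Q[abs(Q[:,2]-h)<.008]; T=T[np.linalg.norm(T[:,:2]-np.median(T[:,:2],0),axis=1)<.12]
        (cx,cy),(a,b),ang=cv2.minAreaRect(T[:,:2].astype(np.float32))
        print(k,len(T),"ztop %.4f"%np.median(T[:,2]),"mean",T.mean(0)[:2].round(4),"rect",np.round([cx,cy,a,b,ang],4))
E
python3 - <<'E'
from m import *
for n,c in (("top",{"dish":(195,215,28),"post":(240,217,12),"tubeA":(271,243,11),"tubeB":(335,241,11),"holdA":(304,216,13),"holdB":(396,246,13),"bottle":(368,215,12),"can":(450,215,22),"tray":(320,161,38)}),
            ("side",{"dish":(240,185,28),"post":(257,173,12),"tubeA":(253,211,10),"tubeB":(294,240,10),"holdA":(297,213,13),"holdB":(338,277,16),"bottle":(346,245,11),"can":(425,290,26),"tray":(357,213,40)})):
    print(n); im=dict(np.load(f"pics/{n}0.npz")); meas(im,c)
    if n=="top":
        P=cloud(im)[209:222,448:458].reshape(-1,3); print("disc z",np.median(P[:,2]))
s=R.from_quat([ 2.32262273e-01,  9.72652651e-01, -9.80468412e-04, -3.09444114e-04]).as_matrix(); print(s.round(4))
E
```

```text
top
dish 315 ztop 0.0171 mean [0.5085 0.3269] rect [ 0.5083  0.3257  0.1291  0.127  46.5151]
post 55 ztop 0.1109 mean [0.4909 0.1891] rect [0.4912 0.1893 0.0191 0.0183 1.03  ]
tubeA 114 ztop 0.0508 mean [0.4328 0.1157] rect [0.4332 0.1156 0.028  0.0284 5.8448]
tubeB 116 ztop 0.0500 mean [ 0.4376 -0.0466] rect [ 0.4374 -0.0466  0.0281  0.028   0.482 ]
holdA 137 ztop 0.0505 mean [0.5037 0.0344] rect [ 0.5044  0.0342  0.0324  0.0317 10.6287]
holdB 148 ztop 0.0499 mean [ 0.4281 -0.2   ] rect [ 4.28000e-01 -2.00000e-01  3.25000e-02  3.26000e-02  8.46904e+01]
bottle 38 ztop 0.0613 mean [ 0.509  -0.1306] rect [ 5.0900e-01 -1.3040e-01  1.4300e-02  1.5000e-02  4.5233e+01]
can 172 ztop 0.0688 mean [ 0.5076 -0.3367] rect [ 5.06600e-01 -3.35900e-01  6.79000e-02  6.81000e-02  8.99172e+01]
tray 376 ztop 0.0168 mean [ 0.6579 -0.0074] rect [ 6.58000e-01 -5.30000e-03  9.64000e-02  1.60300e-01  1.91666e+01]
disc z 0.04287191056804274
side
dish 286 ztop 0.0157 mean [0.4941 0.3142] rect [ 0.49    0.2963  0.2015  0.1264 60.0071]
post 45 ztop 0.1090 mean [0.4883 0.1869] rect [4.89300e-01 1.89000e-01 1.610
[... 167 characters left out ...]
n [ 0.435  -0.0493] rect [ 4.36800e-01 -4.70000e-02  2.84000e-02  2.93000e-02  5.24908e+01]
holdA 154 ztop 0.0497 mean [0.5018 0.0326] rect [0.5035 0.0349 0.0342 0.0337 9.6987]
holdB 279 ztop 0.0499 mean [ 0.4255 -0.2013] rect [ 4.27200e-01 -1.98900e-01  3.47000e-02  3.37000e-02  8.60785e+01]
bottle 56 ztop 0.0616 mean [ 0.5059 -0.1316] rect [ 0.5077 -0.131   0.0153  0.0151  4.3647]
can 497 ztop 0.0682 mean [ 0.5035 -0.3376] rect [ 0.5049 -0.3356  0.0699  0.0687 38.6332]
tray 544 ztop 0.0158 mean [ 0.6554 -0.0061] rect [ 6.56000e-01 -4.90000e-03  1.00300e-01  1.62900e-01  2.00355e+01]
[[-8.921e-01  4.518e-01 -1.100e-03]
 [ 4.518e-01  8.921e-01 -1.800e-03]
 [ 1.000e-04 -2.100e-03 -1.000e+00]]
```

jog_arm(rows=[[-0.0334, -0.0351, 0, 0.11], [-0.0667, -0.0703, 0, 0.22], [-0.1, -0.1054, 0, 0.33], [-0.1334, -0.1406, 0, 0.44], [-0.1668, -0.1757, 0, 0.55], [-0.2, -0.2108, 0, 0.66], [-0.2335, -0.246, 0, 0.77], [-0.2669, -0.281, 0, 0.88], [-0.3, -0.3163, 0, 0.99], [-0.3336, -0.3514, 0, 1.101], [-0.3336, -0.3514, 0, 1.101], [-0.3336, -0.3514, 0, 1.101], [-0.3336, -0.3514, 0, 1.101], [-0.3336, -0.3514, 0, 1.101], [-0.3336, -0.3514, 0, 1.101], [-0.3336, -0.3514, 0, 1.101], [-0.3336, -0.3514, 0, 1.101]], jaw=0.65, newtons=50)

```text
time_s: 1.52
tcp_pos: [0.4323, 0.1166, 0.4046]
orientation: [0.706, 0.708, -0.0, -0.0]
force: [-0.6, -0.5, 0.1]
grip_width: 0.651
grip_force: 0.0
```

jog_arm(rows=[[-0.001, 0, 0.03, 0], [-0.001, 0, 0.06, 0], [-0.001, 0, 0.09, 0], [-0.001, 0, 0.12, 0], [-0.001, 0, 0.15, 0], [-0.001, 0, 0.175, 0], [-0.001, 0, 0.195, 0], [-0.001, 0, 0.208, 0], [-0.001, 0, 0.215, 0], [-0.001, 0, 0.215, 0], [-0.001, 0, 0.215, 0]])

```text
time_s: 2.43
tcp_pos: [0.4327, 0.1152, 0.19]
orientation: [0.706, 0.708, 0.0, 0.0]
force: [0.8, 0.0, 0.1]
grip_width: 0.648
grip_force: 0.0
```

jog_arm(rows=[[0, 0, 0, 0], [0, 0, 0, 0], [0, 0, 0, 0], [0, 0, 0, 0], [0, 0, 0, 0], [0, 0, 0, 0], [0, 0, 0, 0], [0, 0, 0, 0]], jaw=0)

```text
time_s: 3.1
tcp_pos: [0.4334, 0.1148, 0.1913]
orientation: [0.707, 0.707, 0.001, 0.001]
force: [-1.1, 1.1, 6.5]
grip_width: 0.34
grip_force: 49.4
```

jog_arm(rows=[[0, 0, -0.015, 0], [0, 0, -0.04, 0], [0, 0, -0.07, 0], [0, 0, -0.1, 0], [0, 0, -0.125, 0], [0.015, 0.005, -0.135, 0], [0.04, 0.013, -0.135, 0], [0.07, 0.022, -0.135, 0], [0.1, 0.032, -0.135, 0], [0.13, 0.041, -0.135, 0], [0.16, 0.05, -0.135, 0], [0.19, 0.06, -0.135, 0], [0.215, 0.068, -0.135, 0], [0.231, 0.073, -0.135, 0], [0.237, 0.075, -0.135, 0], [0.237, 0.075, -0.135, 0], [0.237, 0.075, -0.135, 0]])

```text
time_s: 4.52
tcp_pos: [0.5071, 0.3512, 0.3242]
orientation: [0.707, 0.707, -0.001, 0.0]
force: [-0.5, 0.1, -1.8]
grip_width: 0.338
grip_force: 49.5
```

jog_arm(rows=[[0, 0, 0.015, 0], [0, 0, 0.04, 0], [0, 0, 0.07, 0], [0, 0, 0.095, 0], [0, 0, 0.11, 0], [0, 0, 0.118, 0], [0, 0, 0.123, 0], [0, 0, 0.127, 0], [0, 0, 0.129, 0], [0, 0, 0.13, 0], [0, 0, 0.13, 0], [0, 0, 0.13, 0]])

```text
time_s: 5.52
tcp_pos: [0.5076, 0.3519, 0.1957]
orientation: [0.707, 0.707, 0.001, 0.0]
force: [-0.1, -0.4, -0.3]
grip_width: 0.337
grip_force: 49.5
```

jog_arm(rows=[[0, 0, 0.0005, 0], [0, 0, 0.001, 0], [0, 0, 0.001, 0], [0, 0, 0.001, 0]])

```text
time_s: 5.85
tcp_pos: [0.5077, 0.352, 0.1953]
orientation: [0.707, 0.708, 0.001, 0.0]
force: [-1.5, -1.7, 5.1]
grip_width: 0.333
grip_force: 49.9
```

jog_arm(rows=[[0, 0, 0, 0], [0, 0, 0, 0], [0, 0, 0, 0], [0, 0, 0, 0], [0, 0, 0, 0]], jaw=0.6)

```text
time_s: 6.27
tcp_pos: [0.5072, 0.3517, 0.1935]
orientation: [0.707, 0.707, -0.0, -0.0]
force: [-0.1, 0.2, 0.4]
grip_width: 0.603
grip_force: 0.0
```

jog_arm(rows=[[0, 0, -0.01, 0], [0, 0, -0.03, 0], [0, 0, -0.06, 0], [0, 0, -0.09, 0], [0, 0, -0.12, 0], [0, 0, -0.13, 0], [-0.03, -0.005, -0.13, 0], [-0.07, -0.012, -0.13, 0], [-0.11, -0.02, -0.13, 0], [-0.15, -0.027, -0.13, 0], [-0.19, -0.034, -0.13, 0], [-0.23, -0.041, -0.13, 0], [-0.27, -0.048, -0.13, 0], [-0.31, -0.055, -0.13, 0], [-0.35, -0.062, -0.13, 0], [-0.38, -0.067, -0.13, 0], [-0.3986, -0.0706, -0.13, 0], [-0.3986, -0.0706, -0.13, 0], [-0.3986, -0.0706, -0.13, 0], [-0.3986, -0.0706, -0.13, 0]])

```text
time_s: 7.93
tcp_pos: [0.4371, -0.0466, 0.3236]
orientation: [0.707, 0.707, 0.0, -0.0]
force: [-0.6, 0.1, -0.5]
grip_width: 0.601
grip_force: 0.0
```

jog_arm(rows=[[0, 0, 0.02, 0], [0, 0, 0.05, 0], [0, 0, 0.08, 0], [0, 0, 0.105, 0], [0, 0, 0.122, 0], [0, 0, 0.13, 0], [0, 0, 0.1335, 0], [0, 0, 0.1335, 0], [0, 0, 0.1335, 0]])

```text
time_s: 8.68
tcp_pos: [0.4379, -0.0467, 0.1913]
orientation: [0.706, 0.708, 0.0, 0.001]
force: [-0.5, 0.2, 0.4]
grip_width: 0.602
grip_force: 0.0
```

jog_arm(rows=[[0, 0, 0, 0], [0, 0, 0, 0], [0, 0, 0, 0], [0, 0, 0, 0], [0, 0, 0, 0], [0, 0, 0, 0], [0, 0, 0, 0], [0, 0, 0, 0]], jaw=0)

```text
time_s: 9.35
tcp_pos: [0.438, -0.0472, 0.1918]
orientation: [0.707, 0.707, 0.001, 0.001]
force: [-1.2, -0.0, 6.4]
grip_width: 0.335
grip_force: 49.4
```

jog_arm(rows=[[0, 0, -0.015, 0], [0, 0, -0.04, 0], [0, 0, -0.07, 0], [0, 0, -0.1, 0], [0, 0, -0.125, 0], [0.015, 0.003, -0.135, 0], [0.045, 0.009, -0.135, 0], [0.075, 0.015, -0.135, 0], [0.105, 0.021, -0.135, 0], [0.135, 0.027, -0.135, 0], [0.165, 0.034, -0.135, 0], [0.195, 0.04, -0.135, 0], [0.225, 0.046, -0.135, 0], [0.255, 0.052, -0.135, 0], [0.285, 0.058, -0.135, 0], [0.315, 0.064, -0.135, 0], [0.335, 0.069, -0.135, 0], [0.3465, 0.0715, -0.135, 0], [0.3465, 0.0715, -0.135, 0], [0.3465, 0.0715, -0.135, 0]])

```text
time_s: 11.02
tcp_pos: [0.5081, 0.2994, 0.3248]
orientation: [0.707, 0.708, -0.001, 0.0]
force: [0.1, -0.7, -0.7]
grip_width: 0.337
grip_force: 49.4
```

jog_arm(rows=[[0, 0, 0.015, 0], [0, 0, 0.04, 0], [0, 0, 0.07, 0], [0, 0, 0.095, 0], [0, 0, 0.11, 0], [0, 0, 0.118, 0], [0, 0, 0.123, 0], [0, 0, 0.127, 0], [0, 0, 0.129, 0], [0, 0, 0.13, 0], [0, 0, 0.13, 0], [0, 0, 0.13, 0]])

```text
time_s: 12.02
tcp_pos: [0.5086, 0.2998, 0.1962]
orientation: [0.707, 0.707, 0.001, 0.0]
force: [-0.0, -0.4, -0.0]
grip_width: 0.337
grip_force: 49.4
```

jog_arm(rows=[[0, 0, 0.0005, 0], [0, 0, 0.001, 0], [0, 0, 0.001, 0], [0, 0, 0.001, 0]])

```text
time_s: 12.35
tcp_pos: [0.5087, 0.3, 0.1959]
orientation: [0.707, 0.708, 0.001, 0.0]
force: [-2.8, -0.8, 6.6]
grip_width: 0.338
grip_force: 49.8
```

jog_arm(rows=[[0, 0, 0, 0], [0, 0, 0, 0], [0, 0, 0, 0], [0, 0, 0, 0], [0, 0, 0, 0]], jaw=0.65)

```text
time_s: 12.77
tcp_pos: [0.5082, 0.2996, 0.194]
orientation: [0.707, 0.707, -0.0, -0.0]
force: [1.0, 0.6, -1.2]
grip_width: 0.653
grip_force: 0.0
```

jog_arm(rows=[[0, 0, -0.01, 0], [0, 0, -0.03, 0], [0, 0, -0.06, 0], [0, 0, -0.09, 0], [0, 0, -0.12, 0], [0, 0, -0.14, 0], [-0.03, 0, -0.14, -0.05], [-0.07, 0, -0.14, -0.09], [-0.11, 0, -0.14, -0.18], [-0.15, -0.003, -0.14, -0.18], [-0.19, -0.003, -0.14, -0.18], [-0.23, -0.004, -0.14, -0.18], [-0.255, -0.0045, -0.14, -0.18], [-0.265, -0.0045, -0.14, -0.18], [-0.265, -0.0045, -0.14, -0.18], [-0.265, -0.0045, -0.14, -0.18], [-0.265, -0.0045, -0.14, -0.18]])

```text
time_s: 14.18
tcp_pos: [0.5041, 0.0356, 0.3344]
orientation: [0.64, 0.768, 0.0, -0.0]
force: [-0.3, 0.6, 0.2]
grip_width: 0.653
grip_force: 0.0
```

```bash
python3 - <<'E'
from cell import r
from m import *
for n in("top",):
    im=r.get_image(n); cv2.imwrite(f"pics/{n}1.png",im["pixels"])
im=r.get_image("wrist"); cv2.imwrite("pics/w1.png",im["pixels"])
s=r.get_state(); M=R.from_quat(s["orientation"]).as_matrix(); print(M.round(4),s["joint_positions"])
E
```

```text
[[-1.820e-01  9.833e-01 -0.000e+00]
 [ 9.833e-01  1.820e-01  3.000e-04]
 [ 3.000e-04  0.000e+00 -1.000e+00]] [-3.52043413e-02 -1.45477956e-01  2.03859984e+00  3.44623667e-04
  1.24851285e+00 -2.18343737e-01]
```

View pics/top1.png

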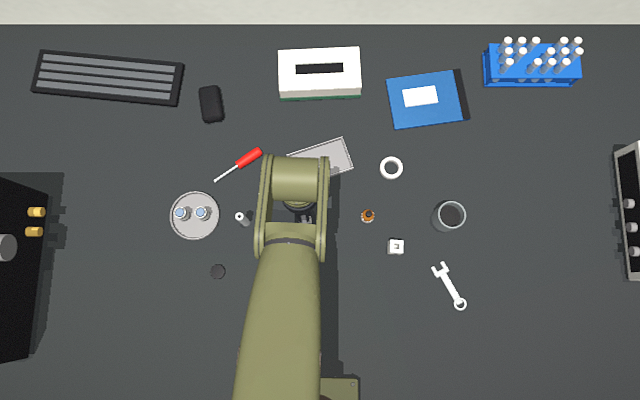

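View pics/w1.png

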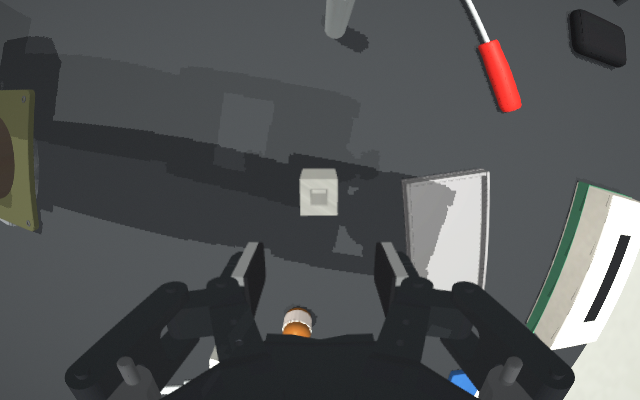

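Both tubes stand in the dish at (181,213) and (201,212). The wrist view shows holder A square to the fingers and centred at about (319,192).

jog_arm(rows=[[-0.001, 0, 0.02, 0], [-0.001, 0, 0.05, 0], [-0.001, 0, 0.08, 0], [-0.001, 0, 0.11, 0], [-0.001, 0, 0.13, 0], [-0.001, 0, 0.14, 0], [-0.001, 0, 0.144, 0], [-0.001, 0, 0.144, 0], [-0.001, 0, 0.144, 0]])

```text
time_s: 15.03
tcp_pos: [0.505, 0.034, 0.1915]
orientation: [0.64, 0.768, 0.001, 0.001]
force: [0.3, 0.1, -0.1]
grip_width: 0.651
grip_force: 0.0
```

jog_arm(rows=[[0, 0, 0, 0], [0, 0, 0, 0], [0, 0, 0, 0], [0, 0, 0, 0], [0, 0, 0, 0], [0, 0, 0, 0], [0, 0, 0, 0], [0, 0, 0, 0]], jaw=0)

```text
time_s: 15.7
tcp_pos: [0.5052, 0.0335, 0.1921]
orientation: [0.64, 0.768, 0.001, 0.001]
force: [-0.3, 0.3, 6.3]
grip_width: 0.366
grip_force: 50.8
```

jog_arm(rows=[[0, 0, -0.015, 0], [0, 0, -0.04, 0], [0, 0, -0.07, 0], [0, 0, -0.085, 0], [-0.005, 0.02, -0.09, -0.03], [-0.011, 0.048, -0.09, -0.06], [-0.018, 0.078, -0.09, -0.1], [-0.025, 0.108, -0.09, -0.13], [-0.03, 0.13, -0.09, -0.157], [-0.0316, 0.1375, -0.09, -0.157], [-0.0316, 0.1375, -0.09, -0.157], [-0.0316, 0.1375, -0.09, -0.157], [-0.0316, 0.1375, -0.065, -0.157], [-0.0316, 0.1375, -0.04, -0.157], [-0.0316, 0.1375, -0.022, -0.157], [-0.0316, 0.1375, -0.012, -0.157], [-0.0316, 0.1375, -0.007, -0.157], [-0.0316, 0.1375, -0.005, -0.157], [-0.0316, 0.1375, -0.005, -0.157], [-0.0316, 0.1375, -0.005, -0.157]])

```text
time_s: 17.37
tcp_pos: [0.6451, 0.0274, 0.1964]
orientation: [0.578, 0.816, 0.0, 0.001]
force: [0.1, 0.3, -1.7]
grip_width: 0.367
grip_force: 50.4
```

jog_arm(rows=[[0, 0, 0.0005, 0], [0, 0, 0.001, 0], [0, 0, 0.001, 0], [0, 0, 0.001, 0]])

```text
time_s: 17.7
tcp_pos: [0.6455, 0.0273, 0.1961]
orientation: [0.578, 0.816, 0.0, 0.0]
force: [-3.4, 0.1, 6.6]
grip_width: 0.366
grip_force: 51.2
```

jog_arm(rows=[[0, 0, 0, 0], [0, 0, 0, 0], [0, 0, 0, 0], [0, 0, 0, 0], [0, 0, 0, 0]], jaw=0.65)

```text
time_s: 18.12
tcp_pos: [0.6451, 0.0273, 0.194]
orientation: [0.578, 0.816, -0.0, -0.0]
force: [0.0, -0.0, 0.5]
grip_width: 0.649
grip_force: 0.0
```

jog_arm(rows=[[0, 0, -0.01, 0], [0, 0, -0.03, 0], [0, 0, -0.06, 0], [0, 0, -0.09, 0], [0, 0, -0.12, 0], [-0.014, -0.028, -0.12, 0.04], [-0.028, -0.056, -0.12, 0.09], [-0.042, -0.084, -0.12, 0.14], [-0.056, -0.112, -0.12, 0.19], [-0.07, -0.14, -0.12, 0.24], [-0.084, -0.168, -0.12, 0.29], [-0.1, -0.2, -0.12, 0.34], [-0.12, -0.235, -0.12, 0.39], [-0.135, -0.265, -0.12, 0.425], [-0.1415, -0.281, -0.12, 0.425], [-0.1415, -0.281, -0.12, 0.425], [-0.1415, -0.281, -0.12, 0.425], [-0.1415, -0.281, -0.12, 0.425]])

```text
time_s: 19.62
tcp_pos: [0.4274, -0.1991, 0.3148]
orientation: [0.737, 0.676, 0.0, 0.0]
force: [1.0, -0.8, 0.5]
grip_width: 0.649
grip_force: 0.0
```

```bash
python3 - <<'E'
from cell import r
from m import *
im=r.get_image("wrist"); cv2.imwrite("pics/w2.png",im["pixels"])
print(r.get_state()["tcp_pos"])
E
```

```text
[ 0.42760459 -0.19887364  0.31467872]
```

View pics/w2.png

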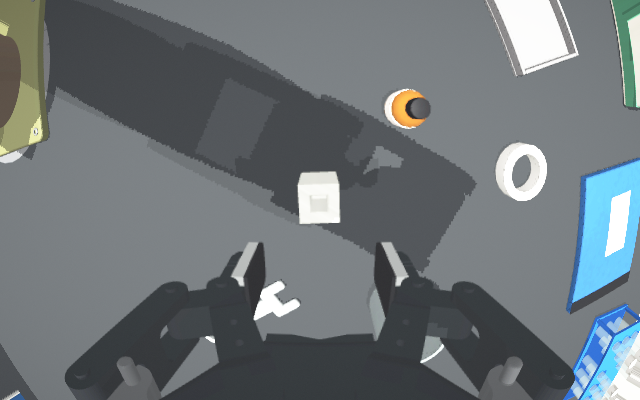

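Holder B is centred at (319,198) and square to the fingers, and the bottle at (408,108) is well clear.

jog_arm(rows=[[-0.0005, 0, 0.02, 0], [-0.0005, 0, 0.05, 0], [-0.0005, 0, 0.08, 0], [-0.0005, 0, 0.1, 0], [-0.0005, 0, 0.115, 0], [-0.0005, 0, 0.122, 0], [-0.0005, 0, 0.124, 0], [-0.0005, 0, 0.124, 0], [-0.0005, 0, 0.124, 0]])

```text
time_s: 20.42
tcp_pos: [0.4278, -0.1999, 0.1913]
orientation: [0.737, 0.676, 0.0, 0.001]
force: [-0.4, 0.2, -0.1]
grip_width: 0.648
grip_force: 0.0
```

jog_arm(rows=[[0, 0, 0, 0], [0, 0, 0, 0], [0, 0, 0, 0], [0, 0, 0, 0], [0, 0, 0, 0], [0, 0, 0, 0], [0, 0, 0, 0], [0, 0, 0, 0]], jaw=0)

```text
time_s: 21.08
tcp_pos: [0.4277, -0.2004, 0.1917]
orientation: [0.737, 0.676, 0.0, 0.001]
force: [-0.1, 0.5, 6.4]
grip_width: 0.367
grip_force: 50.4
```

jog_arm(rows=[[0, 0, -0.015, 0], [0, 0, -0.04, 0], [0, 0, -0.07, 0], [0, 0, -0.1, 0], [0, 0, -0.115, 0], [0.012, 0.015, -0.12, -0.03], [0.03, 0.037, -0.12, -0.08], [0.05, 0.062, -0.12, -0.13], [0.07, 0.087, -0.12, -0.18], [0.09, 0.111, -0.12, -0.23], [0.11, 0.136, -0.12, -0.28], [0.13, 0.161, -0.12, -0.33], [0.15, 0.186, -0.12, -0.38], [0.168, 0.208, -0.12, -0.42], [0.179, 0.222, -0.12, -0.426], [0.1828, 0.2262, -0.12, -0.426], [0.1828, 0.2262, -0.12, -0.426], [0.1828, 0.2262, -0.12, -0.426], [0.1828, 0.2262, -0.12, -0.426]])

```text
time_s: 22.67
tcp_pos: [0.6672, -0.0381, 0.3097]
orientation: [0.578, 0.816, -0.0, -0.001]
force: [-0.2, -0.2, -1.4]
grip_width: 0.366
grip_force: 49.8
```

jog_arm(rows=[[0, 0, 0.015, 0], [0, 0, 0.04, 0], [0, 0, 0.07, 0], [0, 0, 0.09, 0], [0, 0, 0.103, 0], [0, 0, 0.109, 0], [0, 0, 0.112, 0], [0, 0, 0.114, 0], [0, 0, 0.115, 0], [0, 0, 0.115, 0], [0, 0, 0.115, 0]])

```text
time_s: 23.58
tcp_pos: [0.6687, -0.0375, 0.1967]
orientation: [0.578, 0.816, 0.001, 0.001]
force: [-0.1, -0.0, -0.9]
grip_width: 0.368
grip_force: 49.8
```

jog_arm(rows=[[0, 0, 0.0005, 0], [0, 0, 0.001, 0], [0, 0, 0.001, 0], [0, 0, 0.001, 0]])

```text
time_s: 23.92
tcp_pos: [0.6687, -0.0374, 0.1957]
orientation: [0.578, 0.816, 0.0, 0.001]
force: [-2.2, -0.4, 5.2]
grip_width: 0.368
grip_force: 50.5
```

jog_arm(rows=[[0, 0, 0, 0], [0, 0, 0, 0], [0, 0, 0, 0], [0, 0, 0, 0], [0, 0, 0, 0]], jaw=0.6)

```text
time_s: 24.33
tcp_pos: [0.668, -0.0374, 0.1938]
orientation: [0.578, 0.816, -0.0, -0.0]
force: [-0.9, -0.5, 0.6]
grip_width: 0.601
grip_force: 0.0
```

jog_arm(rows=[[0, 0, -0.01, 0], [0, 0, -0.03, 0], [0, 0, -0.07, 0], [0, 0, -0.11, 0], [0, 0, -0.15, 0], [0.03, -0.01, -0.17, 0], [0.07, -0.023, -0.17, 0], [0.105, -0.035, -0.17, 0], [0.14, -0.047, -0.17, 0], [0.175, -0.059, -0.17, 0], [0.21, -0.071, -0.17, 0], [0.245, -0.083, -0.17, 0], [0.265, -0.09, -0.17, 0], [0.2727, -0.0927, -0.17, 0], [0.2727, -0.0927, -0.17, 0], [0.2727, -0.0927, -0.17, 0], [0.2727, -0.0927, -0.17, 0]])

```text
time_s: 25.75
tcp_pos: [0.4907, 0.1882, 0.3646]
orientation: [0.578, 0.816, 0.0, 0.0]
force: [0.0, -0.2, -0.2]
grip_width: 0.602
grip_force: 0.0
```

```bash
python3 - <<'E'
from cell import r
from m import *
im=r.get_image("wrist"); cv2.imwrite("pics/w3.png",im["pixels"])
im=r.get_image("top"); P=cloud(im)
cv2.imwrite("pics/t3.png",cv2.resize(im["pixels"][125:285,160:480],None,fx=2.5,fy=2.5,interpolation=cv2.INTER_CUBIC))
meas(im,{"can":(450,215,22),"bottle":(368,215,12)})
Q=P[206:224,444:462,2]; print((Q*1000).round()[::3,::3])
Q=P[190:240,425:475].reshape(-1,3); T=Q[(abs(Q[:,2]-.0695)<.004)][:,:2]
A=np.c_[2*T,np.ones(len(T))]; c=np.linalg.lstsq(A,(T**2).sum(1),rcond=None)[0]; print("circle",c[:2],np.sqrt(c[2]+c[0]**2+c[1]**2))
E
```

```text
can 172 ztop 0.0692 mean [ 0.5075 -0.3364] rect [ 5.06500e-01 -3.35900e-01  6.78000e-02  6.86000e-02  8.28771e+01]
bottle 39 ztop 0.0618 mean [ 0.5088 -0.1304] rect [ 5.09000e-01 -1.30500e-01  1.43000e-02  1.57000e-02  4.35787e+01]
[[41. 40. 44. 36. 44. 58.]
 [41. 45. 43. 39. 38. 46.]
 [45. 40. 41. 40. 45. 40.]
 [42. 48. 46. 43. 37. 39.]
 [39. 43. 41. 43. 41. 45.]
 [43. 43. 45. 42. 43. 43.]]
circle [ 0.50691463 -0.3363418 ] 0.032810743075852106
```

View pics/w3.png

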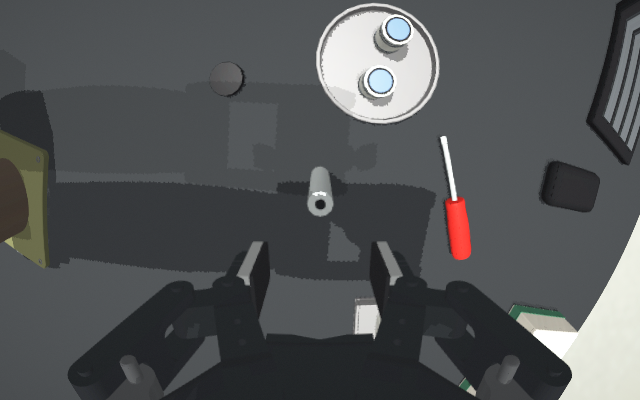

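View pics/t3.png

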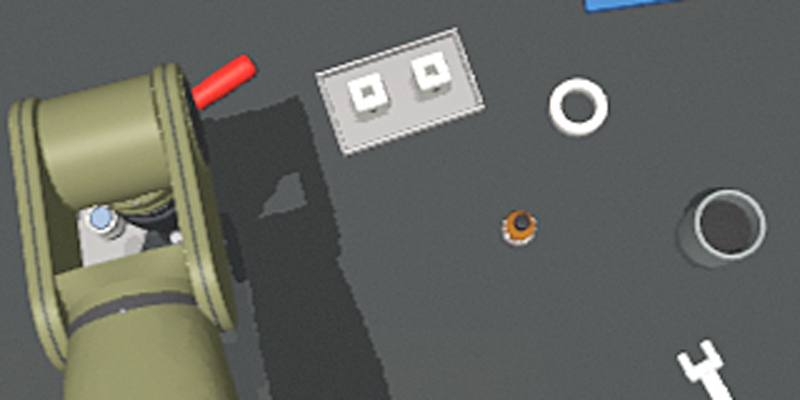

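The holders stand in the tray at crop (369,93) and (432,70). In the wrist view the post is centred at (320,204). Next is to grip its top.

jog_arm(rows=[[0.0005, 0, 0.02, 0], [0.0005, 0, 0.05, 0], [0.0005, 0, 0.08, 0], [0.0005, 0, 0.1, 0], [0.0005, 0, 0.112, 0], [0.0005, 0, 0.117, 0], [0.0005, 0, 0.117, 0], [0.0005, 0, 0.117, 0]])

```text
time_s: 26.52
tcp_pos: [0.4907, 0.1893, 0.2483]
orientation: [0.578, 0.816, 0.001, 0.001]
force: [0.4, 0.2, 0.0]
grip_width: 0.6
grip_force: 0.0
```

jog_arm(rows=[[0, 0, 0, 0], [0, 0, 0, 0], [0, 0, 0, 0], [0, 0, 0, 0], [0, 0, 0, 0], [0, 0, 0, 0], [0, 0, 0, 0], [0, 0, 0, 0], [0, 0, 0, 0]], jaw=0, newtons=60)

```text
time_s: 27.27
tcp_pos: [0.4905, 0.1896, 0.2489]
orientation: [0.578, 0.816, 0.001, 0.001]
force: [-0.6, 0.1, 5.2]
grip_width: 0.216
grip_force: 58.5
```

jog_arm(rows=[[0, 0, -0.01, 0], [0, 0, -0.03, 0], [0, 0, -0.055, 0], [0, 0, -0.08, 0], [0, 0, -0.105, 0], [0, 0, -0.122, 0], [0, 0, -0.13, 0], [0, 0, -0.13, 0], [0, 0, -0.13, 0]])

```text
time_s: 28.02
tcp_pos: [0.4895, 0.1894, 0.3766]
orientation: [0.578, 0.816, -0.0, -0.0]
force: [0.1, -0.9, -2.9]
grip_width: 0.221
grip_force: 58.7
```

jog_arm(rows=[[-0.01, -0.003, 0, 0], [-0.03, -0.01, 0, 0], [-0.06, -0.019, 0, 0], [-0.09, -0.029, 0, 0], [-0.12, -0.038, 0, 0], [-0.15, -0.048, 0, 0], [-0.18, -0.057, 0, 0], [-0.21, -0.067, 0, 0], [-0.24, -0.076, 0, 0], [-0.27, -0.086, 0, 0], [-0.3, -0.095, 0, 0], [-0.33, -0.105, 0, 0], [-0.36, -0.115, 0, 0], [-0.39, -0.124, 0, 0], [-0.42, -0.134, 0, 0], [-0.45, -0.143, 0, 0], [-0.475, -0.151, 0, 0], [-0.492, -0.157, 0, 0], [-0.5008, -0.1594, 0, 0], [-0.5008, -0.1594, 0, 0]])

```text
time_s: 29.68
tcp_pos: [0.5056, -0.3373, 0.3758]
orientation: [0.579, 0.816, 0.0, -0.001]
force: [-0.9, 0.1, -2.3]
grip_width: 0.214
grip_force: 58.8
```

jog_arm(rows=[[0, 0, 0, 0], [0, 0, 0, 0], [0, 0, 0, 0], [0, 0, 0, 0]])

```text
time_s: 30.02
tcp_pos: [0.5063, -0.3347, 0.3774]
orientation: [0.577, 0.817, 0.0, 0.0]
force: [0.6, 0.3, -1.9]
grip_width: 0.216
grip_force: 58.8
```

```bash
python3 - <<'E'
from cell import r
import cv2
im=r.get_image("side"); cv2.imwrite("pics/s4.png",im["pixels"][130:390,240:560].repeat(2,0).repeat(2,1))
s=r.get_state(); print(s["tcp_pos"],s["force"])
E
```

```text
[ 0.50626956 -0.3349047   0.37743405] [-0.44824142  0.49696983 -2.31498289]
```

View pics/s4.png

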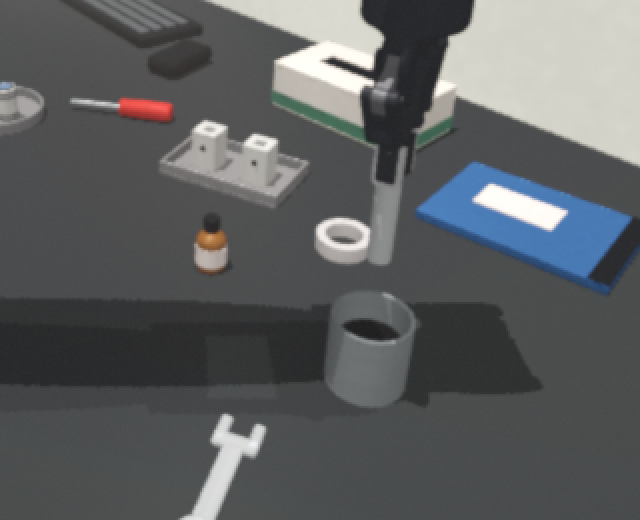

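The post hangs upright over the canister, its foot at (381,262) above the opening at about (370,320). I'll lower it part way, then creep down to find the bottom.

jog_arm(rows=[[-0.001, 0, 0.01, 0], [-0.001, 0, 0.025, 0], [-0.001, 0, 0.04, 0], [-0.001, 0, 0.053, 0], [-0.001, 0, 0.063, 0], [-0.001, 0, 0.07, 0], [-0.001, 0, 0.074, 0], [-0.001, 0, 0.076, 0], [-0.001, 0, 0.076, 0], [-0.001, 0, 0.076, 0], [-0.001, 0, 0.076, 0]])

```text
time_s: 30.98
tcp_pos: [0.5067, -0.3371, 0.3022]
orientation: [0.578, 0.816, -0.0, 0.001]
force: [-0.3, -0.6, -2.3]
grip_width: 0.216
grip_force: 58.8
```

jog_arm(rows=[[0, 0, 0.0005, 0], [0, 0, 0.001, 0], [0, 0, 0.0015, 0], [0, 0, 0.002, 0], [0, 0, 0.0025, 0], [0, 0, 0.003, 0], [0, 0, 0.0035, 0], [0, 0, 0.004, 0], [0, 0, 0.004, 0]])

```text
time_s: 31.73
tcp_pos: [0.5064, -0.3368, 0.2971]
orientation: [0.578, 0.816, 0.0, -0.0]
force: [0.2, 0.6, -1.3]
grip_width: 0.218
grip_force: 58.8
```

jog_arm(rows=[[0, 0, 0.0005, 0], [0, 0, 0.001, 0], [0, 0, 0.0015, 0], [0, 0, 0.002, 0], [0, 0, 0.002, 0]])

```text
time_s: 32.15
tcp_pos: [0.5064, -0.3368, 0.2951]
orientation: [0.578, 0.816, 0.0, -0.0]
force: [0.8, -0.1, -1.5]
grip_width: 0.22
grip_force: 58.8
```

Still hanging free; foot at about 46 mm.

jog_arm(rows=[[0, 0, 0.0005, 0], [0, 0, 0.001, 0], [0, 0, 0.0015, 0], [0, 0, 0.002, 0], [0, 0, 0.002, 0]])

```text
time_s: 32.57
tcp_pos: [0.5064, -0.3368, 0.2931]
orientation: [0.578, 0.816, 0.0, -0.0]
force: [0.4, 0.7, -2.7]
grip_width: 0.216
grip_force: 58.8
```

jog_arm(rows=[[0, 0, 0.0005, 0], [0, 0, 0.001, 0], [0, 0, 0.001, 0]])

```text
time_s: 32.82
tcp_pos: [0.5064, -0.3368, 0.2921]
orientation: [0.578, 0.816, -0.0, -0.0]
force: [0.5, 0.4, -3.3]
grip_width: 0.216
grip_force: 58.8
```

jog_arm(rows=[[0, 0, 0.0005, 0], [0, 0, 0.001, 0], [0, 0, 0.001, 0]])

```text
time_s: 33.07
tcp_pos: [0.5065, -0.3369, 0.2913]
orientation: [0.578, 0.816, 0.0, 0.0]
force: [0.1, -0.2, -0.6]
grip_width: 0.222
grip_force: 59.1
```

jog_arm(rows=[[0, 0, 0.0005, 0], [0, 0, 0.001, 0], [0, 0, 0.001, 0]])

```text
time_s: 33.32
tcp_pos: [0.5066, -0.337, 0.2913]
orientation: [0.578, 0.816, -0.0, 0.0]
force: [-1.7, 0.9, 5.2]
grip_width: 0.22
grip_force: 59.5
```

Bottom felt: height stalls at 0.2913 and the force is up to 5 N, about 42 mm as expected. Release and withdraw.

jog_arm(rows=[[0, 0, 0, 0], [0, 0, 0, 0], [0, 0, 0, 0], [0, 0, 0, 0], [0, 0, 0, 0], [0, 0, 0, 0]], jaw=0.6)

```text
time_s: 33.82
tcp_pos: [0.5064, -0.3368, 0.2901]
orientation: [0.578, 0.816, 0.0, -0.0]
force: [0.7, 0.1, 0.9]
grip_width: 0.601
grip_force: 0.0
```

jog_arm(rows=[[0, 0, -0.01, 0], [0, 0, -0.03, 0], [0, 0, -0.06, 0], [0, 0, -0.09, 0], [0, 0, -0.12, 0], [-0.03, -0.01, -0.12, 0], [-0.06, -0.03, -0.12, 0], [-0.09, -0.06, -0.12, 0], [-0.12, -0.09, -0.12, 0], [-0.15, -0.12, -0.12, 0], [-0.15, -0.12, -0.12, 0], [-0.15, -0.12, -0.12, 0], [-0.15, -0.12, -0.12, 0]])

```text
time_s: 34.9
tcp_pos: [0.4431, -0.5181, 0.4106]
orientation: [0.578, 0.816, 0.0, 0.0]
force: [0.8, 0.4, 0.1]
grip_width: 0.601
grip_force: 0.0
```

```bash
python3 - <<'E'
from cell import r
from m import *
a=r.get_image("top"); b=r.get_image("side")
cv2.imwrite("pics/f5.png",np.vstack([a["pixels"][130:290,150:490],b["pixels"][150:350,200:540]]).repeat(1,0))
meas(a,{"bottle":(368,215,12)})
P=cloud(a)[190:240,425:480].reshape(-1,3); T=P[(P[:,2]>.12)&(P[:,2]<.17)]; print(len(T),T.mean(0) if len(T) else 0, r.get_state()["tcp_pos"])
E
```

```text
bottle 38 ztop 0.0622 mean [ 0.5088 -0.1305] rect [ 5.08900e-01 -1.30300e-01  1.43000e-02  1.56000e-02  4.51889e+01]
88 [ 0.50538743 -0.33423549  0.14664047] [ 0.44381183 -0.5170942   0.41056096]
```

View pics/f5.png

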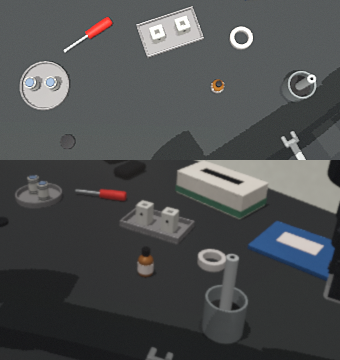

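The tubes are in the dish at (30,83) and (53,84), and the holders in the tray at (157,32) and (183,23). The post stands upright in the canister at (231,258), its top about 152 mm up, and the bottle is unmoved.

```bash
python3 -c "
from cell import r
print(r.sign_off())"
```

```text
the job is handed in; nothing more can be done
None
```

The job is done and handed in at about 35 s of the 123 s allowed: both lens tubes stand in the dish, both cuvette holders stand in the tray, the post stands upright in the canister (lowered until it touched bottom at about 42 mm), and the bottle was not moved.

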